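Seal the one opened bottle whose lever stopper is still up

TASK

Three opened dessert-wine bottles stand in the wooden bottle rack, each with a steel lever stopper; two are sealed, but one stopper still stands a little out of its neck with its lever up. With the fingertips alone, press that stopper straight down until it is fully home, then fold its lever right down flat across the cap to lock it, and draw back. Press gently, lift nothing, fold the lever only once the stopper is home, and do not touch the two sealed bottles or disturb the other things on the table.

Things in the scene. Friction and masses are not known exactly. Their poses are not given: they have to be found in the camera images.
- rack: Fixed wooden bottle rack, 100 x 328 x 102 mm: a base board with seats, a bored upper board (top face at height 90 mm) and two end cheeks. Origin at the centre of its underside, y along the row. The three bottles stand in the bores, 92 mm apart along y, their feet in seats of the base board 12 mm above the table, with about 1 mm of play all round.
- bottle_a: The bottle to be sealed: loose, slim dessert-wine bottle, 55 mm diameter, 224 mm tall, 0.75 kg, neck 29 mm. Origin at the centre of its underside; z up. The lever of its stopper folds down towards the bottle's own -x; the bottle's yaw is between about -0.8 and 0.8 rad, so -x points more or less to the robot. It may stand at any of the three places of the rack.
- bottle_b: One of the two sealed bottles, same make and axes as bottle_a; leave alone.
- bottle_c: The other sealed bottle, same make and axes as bottle_a; leave alone.
- stopper_a (a joint): How far the stopper of bottle_a stands out of its neck, m: 0 = fully home, starts between 0.008 and 0.013, could be drawn up to 0.018. Slides along the bottle's axis against about 5 N of rubber friction and stays where it is left.
- lever_a (a joint): Angle of the lever of bottle_a's stopper, rad: 0 = flat across the cap (locked), about 1.57 = upright, starts between 1.5 and 1.85, stop at 1.95. Stiff hinge (about 0.025 N m), stays where it is left.
- stopper_b (a joint): The same for bottle_b's stopper; 0 (home) from the start.
- lever_b (a joint): The same for bottle_b's lever; 0 (locked) from the start.
- stopper_c (a joint): The same for bottle_c's stopper; 0 (home) from the start.
- lever_c (a joint): The same for bottle_c's lever; 0 (locked) from the start.
- cap_a (a point): The place to press: on the flat top of bottle_a's steel stopper cap (44 mm diameter, 11 mm thick, over a 3 mm gasket), 9 mm from the bottle's axis towards its -x, amid the part of the cap left free by the raised lever (from the rim to about 9 mm past the axis). Moves with the stopper; axes as the bottle's. Stopper home: 239 mm above the bottle's underside, about 251 mm above the table.
- hinge_a (a point): Hinge axis of bottle_a's lever: a pin along the bottle's y, 14.5 mm from the bottle's axis on its +x side, 5.5 mm above the cap's top; moves down with the stopper and turns with the lever. Two small lugs (reaching 10 mm above the cap, 22 mm apart over their outsides) hold the pin.
- tip_a (a point): Centre of the rolled end of bottle_a's lever (a bar 8 mm thick and 18 mm long across the lever, curled under, flush with the strip's upper face), 50 mm from the hinge. The lever is a flat steel strip 13 mm wide and 4.5 mm thick; locked, its upper face lies 3 mm above the hinge axis. The end then overhangs the cap's rim by about 14 mm on the bottle's -x side.
- near_glass: Stemless tasting glass, 67 mm diameter, 91 mm tall, standing loose; leave alone. Origin at the centre of its underside.
- waiter_corkscrew: Waiter's corkscrew lying loose, 45 x 172 x 13 mm; leave alone.
- pulled_cork_0: Pulled wine cork on its side, 24 x 44 x 24 mm, loose; leave alone.
- pulled_cork_1: Another pulled cork, same size; leave alone.
- coasters: Stack of round felt coasters, 71 mm diameter, 13 mm high, loose; leave alone.

How it is judged:
On the way, in this order (a step that is already met when the one before it is completed fails the run):
1. the stopper is pressed fully home while its lever is still up (value of joint stopper_a below 0.002 m and value of joint lever_a above 1 rad), for 0.2 s.
2. the lever is folded down flat (value of joint lever_a below 0.12 rad and value of joint stopper_a below 0.002 m), for 0.2 s.
At the end, for the whole second after the job is handed in: bottle_a's stopper within 2 mm of home, its lever within 0.12 rad of flat, the bottle in its place, at rest, upright within 0.06 rad; the other two bottles still sealed (same tolerances) and within 8 mm of where they stood; glass, corkscrew, corks, coasters within 20 mm (all of step 2 and z of bottle_a in the frame of rack below 0.015 m and angle between bottle_a's own z axis and vertical below 0.06 rad and linear speed of bottle_a below 0.02 m/s and value of joint each of stopper_b, stopper_c below 0.002 m and value of joint each of lever_b, lever_c below 0.12 rad and distance of each of bottle_b, bottle_c from where it was at the start of the episode below 0.008 m and distance of each of near_glass, waiter_corkscrew, pulled_cork_0, pulled_cork_1, coasters from where it was at the start of the episode below 0.02 m); the robot touches nothing.
It fails at once if the lever is folded over (below 0.7 rad) while the stopper still stands more than 3 mm out of the neck (value of joint lever_a below 0.7 rad and value of joint stopper_a above 0.003 m).
It fails at once if a bottle is lifted (more than 8 mm off its board) or the stopper drawn further out of the neck (z of any of bottle_a, bottle_b, bottle_c in the frame of rack above 0.02 m or value of joint stopper_a above 0.0155 m).
It fails at once if the bottle, stopper or lever is pressed roughly (more than 40 N), or pushed with another part of the arm than the fingers (more than 2 N) (contact force between the fingers and bottle_a above 40 N or contact force between the arm and bottle_a above 2 N).
It fails at once if a sealed bottle is touched (more than 1 N) (contact force between any of the fingers, the arm and bottle_b above 1 N or contact force between any of the fingers, the arm and bottle_c above 1 N).
It fails at once if a glass, cork, coaster stack or corkscrew is pushed away (more than 20 mm) or the glass tipped (distance of any of near_glass, waiter_corkscrew, pulled_cork_0, pulled_cork_1, coasters from where it was at the start of the episode above 0.02 m or angle between near_glass's own z axis and vertical above 0.3 rad).
It also fails if it takes over 40 s, if anything falls off the work surface, if the arm or the gripper's body presses on something with over 40 N, if the wrist force passes 120 N, or if a joint passes its speed limit or range.

ROBOT

A 6-joint arm with a two-finger parallel gripper is mounted at the origin on the work surface; the furniture and walls round the work are solid. World frame = base frame: x ahead of the robot, y to its left, z up, the work surface at z = 0. Lengths are in m, angles in rad, forces in N, time in s.
With the tool pointing down it reaches from about 0.25 to 0.775 m from the base axis. Payload 4 kg.
Tool frame: the origin (TCP) lies on the centre line of the jaws, within the pads' length; the fingertips stand 11 mm ahead of it and the grasp point (between the pads) lies 8 mm behind it; z points along the fingers, y is the line along which they close (so a half turn about z gives the same grasp; the last joint's range is limited). The gripper opens to 85 mm and grips with 20 to 120 N. Pads are 22 mm wide; open, the fingers measure 114 mm over their backs; the gripper's body (76 mm by 85 mm) begins 54 mm behind the grasp point. The pads swing forward as they close: fully open they stand 13 mm farther back than shut.
Start: joints at [1.24, 0.087, 1.371, -0, 1.684, -0.103], TCP at [0.124, 0.536, 0.242] pointing down, gripper open.
Joint ranges: [-3.1, 3.1], [-0.76, 2.03], [0.27, 2.55], [-1.08, 4.22], [0.17, 2.65], [-2.57, 2.57]. Speed limits (rad/s): [2.79, 2.79, 3.14, 3.14, 3.14, 3.14].

INTERFACE

Orientations are given as a 3x3 rotation matrix whose columns are the frame's x, y, z axes.
In Python, from plant import status, optics, finish_job gives the robot as it stands. The module is installed in compiled form; this text tells all that it offers.
- The arm moves only by the tool step_arm, never from a script. Its argument "rows" is a list of rows, each an object of numbers: "x", "y", "z": the shift along the tool's x, y, z in cm; "rx", "ry", "rz": the turn, a rotation vector about the tool's x, y, z in degrees; "claw": the closure, from 0 (fully open) to 1 (shut). In form: [{"x": .., "y": .., "z": .., "rx": .., "ry": .., "rz": .., "claw": ..}, ...]. A call has 1 to 20 rows; each row shifts and turns the commanded pose from where the row before left it, along the tool's axes as they then stand; what a row does not reach is not made up. A row lasts 1/10 s, in which the tool goes at most 50 mm and 8.59 degrees, less where a joint would pass 70% of its speed; a pose out of reach is approached as far as the arm can. A call with a gripper value outside its range is refused whole. The fingers move at their own pace and stop on an object; "squeeze" is the grip in N (left out, the last holds). Time passes only in rows, so rows that do not move let the fingers close. It gives the time, the measured TCP pose, the force, the opening and the grip force at its end, in the units of the state.
- status.state(): the state, without advancing time (a new reading comes with each control period).
- optics.read_camera(name): name is "scene" or "top" or "wrist"; returns a dict with "pixels" (400x640x3 uint8, red, green, blue), "fovy" (degrees; the focal length in pixels is half the picture's height over the tangent of half this angle, whatever the lens; pixels are square), "cx", "cy" (the principal point, pixels), "R" (3x3) and "t" (3): a world point X has camera coordinates R X + t. Camera axes: x right, y down, z forward; pixel columns grow to the right and rows downward; lengths in m; the calibration is good to about 2 mm. The wrist camera is an equidistant fisheye: a pixel r from the principal point sees the ray r / f radians off the axis. A picture is of the moment at which its call begins. There is no depth.
- finish_job(): hands the job in; it is judged then, once.
The state is a dict: "t": time; "joint_positions": joint angles; "qd": joint speeds; "joint_torque": joint torques, N m; "eef_pos": TCP position; "ee_rot": TCP orientation; "wrist_force": force on the tool from outside, world axes, zero at the start; "ft_torque": the same for the moment, N m; "finger_gap": finger opening in m; "finger_force": force on a finger pad.
Only numpy, scipy, OpenCV 4.12 (cv2) and the standard library are available. Lean on these libraries where they do the work, as an engineer would, in place of code of your own. Each camera call takes 0.05 s, during which the arm holds its last target. There are 200 camera calls.

## Working session

There is one attempt and no reset: what is moved stays moved. The work goes in short steps, Python scripts to look and compute and a tool call to move; the robot and the scene stay as the last step left them, time stands still between calls to the robot, and variables do not carry over. Pictures are saved under pics/ and viewed, at most 10 in all, crops included, and the job is handed in when it is done.

Besides the shell and the picture viewer there is one more tool, called as a command line: name --argument value ..., lists and objects as JSON in quotes. step_arm: Moves the arm, as the interface text tells. Its arguments: {"type":"object","properties":{"rows":{"type":"array","items":{"type":"object","properties":{"x":{"type":"number"},"y":{"type":"number"},"z":{"type":"number"},"rx":{"type":"number"},"ry":{"type":"number"},"rz":{"type":"number"},"claw":{"type":"number"}}}},"squeeze":{"type":"number"}},"required":["rows"]}

```bash
mkdir -p pics
cat > h.py <<'E'
import numpy as np, cv2, pickle
from plant import status, optics
def grab(n, tag):
    c=optics.read_camera(n); pickle.dump(c,open(f'pics/{tag}.pkl','wb'))
    return c
def save(c,fn,crop=None,s=1):
    im=c['pixels'][:,:,::-1]
    if crop: x0,y0,x1,y1=crop; im=im[y0:y1,x0:x1]
    cv2.imwrite('pics/'+fn,cv2.resize(im,None,fx=s,fy=s,interpolation=cv2.INTER_CUBIC))
def ray(c,u,v,fish=False):
    f=200/np.tan(np.radians(c['fovy'])/2); a=np.array([u-c['cx'],v-c['cy']])
    if fish:
        r=np.linalg.norm(a)+1e-9; th=r/f; d=np.r_[np.sin(th)*a/r,np.cos(th)]
    else: d=np.r_[a/f,1]
    R=np.array(c['R']); return -R.T@np.array(c['t']), R.T@(d/np.linalg.norm(d))
def atz(c,u,v,z,fish=False):
    o,d=ray(c,u,v,fish); return o+d*(z-o[2])/d[2]
def tri(rs):
    A=sum(np.eye(3)-np.outer(d,d) for o,d in rs); b=sum((np.eye(3)-np.outer(d,d))@o for o,d in rs)
    return np.linalg.solve(A,b)
def proj(c,X):
    p=np.array(c['R'])@X+np.array(c['t']); f=200/np.tan(np.radians(c['fovy'])/2)
    return p[:2]/p[2]*f+[c['cx'],c['cy']]
E
python3 - <<'E'
from h import *
s=grab('scene','s0');t=grab('top','t0')
save(s,'s0.png');save(t,'t0.png')
for c in (s,t): print(c['fovy'],c['cx'],c['cy'],ray(c,c['cx'],c['cy']))
print(status.state())
E
```

```text
57.75885731592756 325.27107235664494 199.38610555330902 (array([ 0.0339638 , -0.66198523,  0.95917889]), array([ 0.38725837,  0.59180833, -0.706961  ]))
54.51062613387645 318.35423962189674 194.80932871243408 (array([0.40571056, 0.02586582, 1.10773755]), array([ 0.0912059 , -0.00446668, -0.99582204]))
{'t': 0.1, 'joint_positions': array([ 1.23987333e+00,  8.79261012e-02,  1.37210647e+00, -1.31898292e-05,
        1.68358680e+00, -1.03110890e-01]), 'qd': array([ 0.00189271, -0.00034713, -0.00371061,  0.0003059 , -0.00041573,
       -0.00132652]), 'joint_torque': array([ 1.66825761e-03, -3.53016901e+01, -3.14217353e+01, -1.99405940e-04,
        7.98496854e-03, -6.52508660e-07]), 'eef_pos': array([0.12409357, 0.53538899, 0.24122984]), 'ee_rot': array([[-9.74162459e-01,  2.25847484e-01, -6.46119420e-04],
       [ 2.25848323e-01,  9.74160585e-01, -1.92101552e-03],
       [ 1.95567551e-04, -2.01730619e-03, -9.99997946e-01]]), 'wrist_force': array([ 0.11524551, -0.53792982, -0.18071156]), 'ft_torque': array([-0.01477408,  0.0002043 ,  0.03078641]), 'finger_force': 0.0, 'finger_gap': 0.08529158622762736}
```

View pics/s0.png

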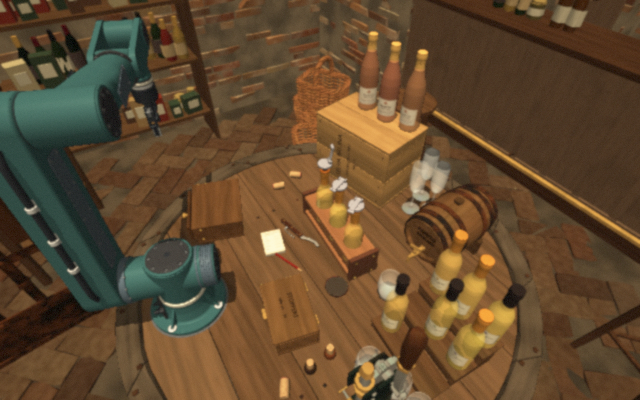

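View pics/t0.png

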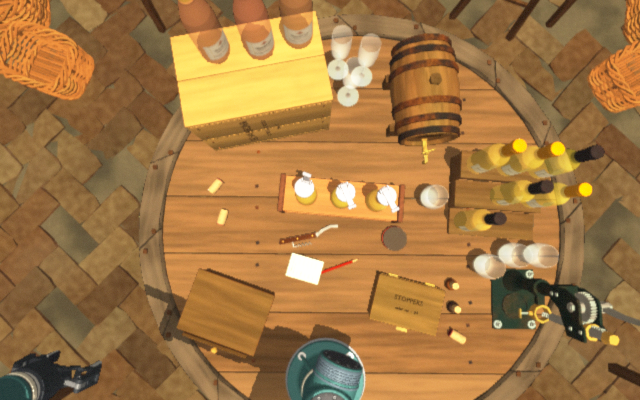

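The scene view shows the rack, with bottles at about (324,165), (340,187) and (356,207). The far-left bottle has its lever up. In the top view the bottles are at (305,188), (345,192) and (385,198), so the open one is the leftmost (+y). Next I'll enlarge that bottle in both views.

Run:
```python
from h import *
s=pickle.load(open('pics/s0.pkl','rb'));t=pickle.load(open('pics/t0.pkl','rb'))
def cr(c,x0,y0,w,h,k): return cv2.resize(c['pixels'][y0:y0+h,x0:x0+w,::-1],None,fx=k,fy=k,interpolation=cv2.INTER_CUBIC)
cv2.imwrite('pics/z0.png',np.vstack([cr(t,270,160,140,60,5),np.hstack([cr(s,300,135,70,50,5),cr(s,330,170,70,50,5)])]))
```

```text
(no output)
```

View pics/z0.png

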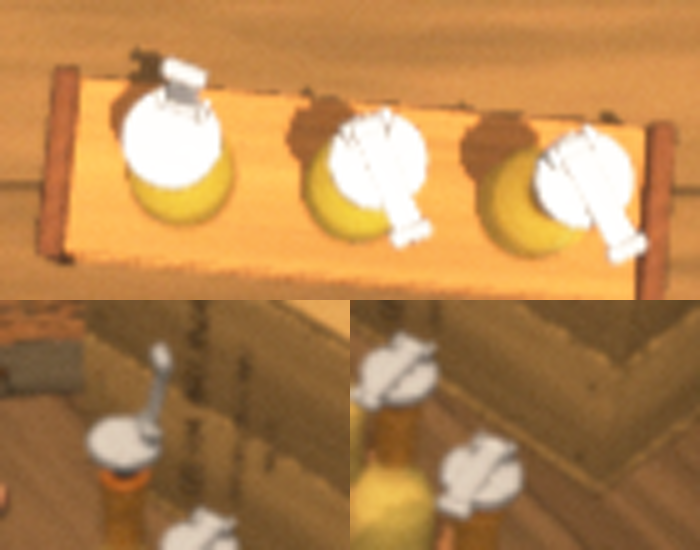

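Bottle A is the left one (+y). Its cap centre is at top (304.2,187.8) and scene (324.8,163.6), and its lever tip is at top (306.8,174.8) and scene (332.2,145.8). The other two levers are flat.

Run:
```python
from h import *
s=pickle.load(open('pics/s0.pkl','rb'));t=pickle.load(open('pics/t0.pkl','rb'))
cap=tri([ray(t,304.2,187.8),ray(s,324.8,163.6)]);tip=tri([ray(t,306.8,174.8),ray(s,332.2,145.8)])
print(cap,atz(t,304.2,187.8,.26),tip)
for u,v in [(345.7,192),(387,196.2)]: print(atz(t,u,v,.251))
# rack row direction
for n,p in [('near_b',(300+8,0))]: pass
d=tip-cap; print(np.linalg.norm(d),np.arctan2(d[1],d[0]))
print(atz(t,283,177,.1),atz(t,404,185,.1))
w=grab('wrist','w0'); print(w['fovy'],w['cx'],w['cy'],ray(w,w['cx'],w['cy'],True))
```

```text
[0.49852469 0.05329958 0.25975999] [0.49851097 0.0532849  0.26      ] [0.5185798  0.04616437 0.32274875]
[ 0.49101795 -0.03857941  0.251     ]
[ 0.48254259 -0.1302136   0.251     ]
0.06648836926656948 -0.34181494066291024
[0.54390717 0.11426603 0.1       ] [ 0.52592272 -0.20243676  0.1       ]
65.70646984690485 314.2074044036071 200.417604511551 (array([0.05520234, 0.55301952, 0.37317753]), array([ 0.26655525, -0.06433775, -0.96166988]))
```

step_arm --rows '[{"z": -4, "claw": 1}, {"z": -4, "claw": 1}, {"z": -4, "claw": 1}, {"z": -4, "claw": 1}, {"x": -3.08, "y": -2.55}, {"x": -3.08, "y": -2.55}, {"x": -3.08, "y": -2.55}, {"x": -3.08, "y": -2.55}, {"x": -3.08, "y": -2.55}, {"x": -3.08, "y": -2.55}, {"x": -3.08, "y": -2.55}, {"x": -3.08, "y": -2.55}, {"x": -3.08, "y": -2.55}, {"x": -3.08, "y": -2.55}, {"x": -3.08, "y": -2.55}, {"x": -3.08, "y": -2.55}, {"x": -1, "y": -1}, {}, {}]' --squeeze 20

```text
validation failed for argument at $.ro...
```

Run:
```python
from h import *
w=grab('wrist','w1'); save(w,'w1.png',(120,60,520,360),2); print(ray(w,w['cx'],w['cy'],True))
s=status.state(); print(s['eef_pos'],s['ee_rot'],s['finger_gap'],s['wrist_force'])
```

```text
(array([0.05521152, 0.55304576, 0.3733294 ]), array([ 0.26664866, -0.06406692, -0.96166206]))
[0.12411434 0.53552633 0.24157971] [[-9.74164717e-01  2.25838187e-01 -4.66374552e-04]
 [ 2.25838608e-01  9.74163891e-01 -1.27918091e-03]
 [ 1.65437351e-04 -1.35145829e-03 -9.99999073e-01]] 0.08512941455815366 [-0.04119379  0.06306177  0.16457895]
```

View pics/w1.png

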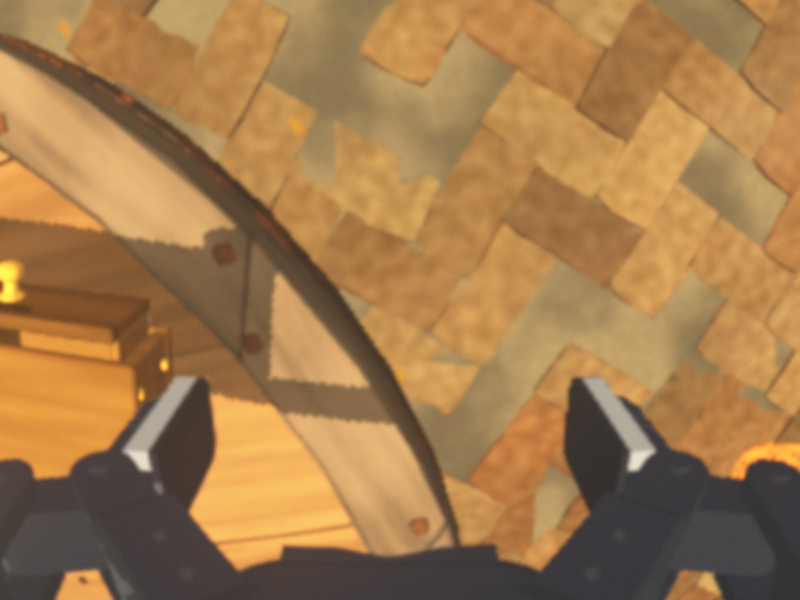

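The move was refused at validation, so this picture only shows the table edge and the two open fingers from the start pose. I'll retry with one row that has every field.

step_arm --rows '[{"x": 0, "y": 0, "z": -4, "rx": 0, "ry": 0, "rz": 0, "claw": 1}]' --squeeze 20

```text
t: 0.3
eef_pos: [0.123, 0.5323, 0.2739]
ee_rot: [[-0.974, 0.226, -0.006], [0.226, 0.974, -0.017], [0.002, -0.018, -1.0]]
wrist_force: [0.0, 0.3, -0.8]
finger_gap: 0.0729
finger_force: 0.0
```

step_arm --rows '[{"x": 0, "y": 0, "z": -4, "rx": 0, "ry": 0, "rz": 0, "claw": 1}, {"x": 0, "y": 0, "z": -4, "rx": 0, "ry": 0, "rz": 0, "claw": 1}, {"x": 0, "y": 0, "z": -4, "rx": 0, "ry": 0, "rz": 0, "claw": 1}, {"x": -3.1, "y": -2.5, "z": 0, "rx": 0, "ry": 0, "rz": 0, "claw": 1}, {"x": -3.1, "y": -2.5, "z": 0, "rx": 0, "ry": 0, "rz": 0, "claw": 1}, {"x": -3.1, "y": -2.5, "z": 0, "rx": 0, "ry": 0, "rz": 0, "claw": 1}, {"x": -3.1, "y": -2.5, "z": 0, "rx": 0, "ry": 0, "rz": 0, "claw": 1}, {"x": -3.1, "y": -2.5, "z": 0, "rx": 0, "ry": 0, "rz": 0, "claw": 1}, {"x": -3.1, "y": -2.5, "z": 0, "rx": 0, "ry": 0, "rz": 0, "claw": 1}, {"x": -3.1, "y": -2.5, "z": 0, "rx": 0, "ry": 0, "rz": 0, "claw": 1}, {"x": -3.1, "y": -2.5, "z": 0, "rx": 0, "ry": 0, "rz": 0, "claw": 1}, {"x": -3.1, "y": -2.5, "z": 0, "rx": 0, "ry": 0, "rz": 0, "claw": 1}, {"x": -3.1, "y": -2.5, "z": 0, "rx": 0, "ry": 0, "rz": 0, "claw": 1}, {"x": -3.1, "y": -2.5, "z": 0, "rx": 0, "ry": 0, "rz": 0, "claw": 1}, {"x": -3.1, "y": -2.5, "z": 0, "rx": 0, "ry": 0, "rz": 0, "claw": 1}, {"x": -3.1, "y": -2.5, "z": 0, "rx": 0, "ry": 0, "rz": 0, "claw": 1}, {"x": -3.1, "y": -2.5, "z": 0, "rx": 0, "ry": 0, "rz": 0, "claw": 1}, {"x": 0, "y": 0, "z": 0, "rx": 0, "ry": 0, "rz": 0, "claw": 1}, {"x": 0, "y": 0, "z": 0, "rx": 0, "ry": 0, "rz": 0, "claw": 1}]' --squeeze 20

```text
t: 2.2
eef_pos: [0.4681, 0.0963, 0.4017]
ee_rot: [[-0.974, 0.228, -0.002], [0.228, 0.974, 0.0], [0.002, -0.0, -1.0]]
wrist_force: [0.4, 0.7, -0.0]
finger_gap: 0.0001
finger_force: 0.0
```

Run:
```python
from h import *
w=grab('wrist','w1'); save(w,'w2.png',(120,60,520,360),2); print(ray(w,w['cx'],w['cy'],True))
s=status.state(); print(s['t'],s['eef_pos'],s['ee_rot'],s['finger_gap'],s['wrist_force'])
```

```text
(array([0.399445  , 0.11375004, 0.53371236]), array([ 0.26535013, -0.06255265, -0.96212082]))
2.25 [0.46770309 0.09704408 0.40214935] [[-9.74134815e-01  2.25966099e-01 -8.26677075e-04]
 [ 2.25965675e-01  9.74135094e-01  5.76370099e-04]
 [ 9.35535254e-04  3.74661537e-04 -9.99999492e-01]] -9.074919651627575e-05 [ 0.24085236  0.76997727 -0.77243276]
```

View pics/w2.png

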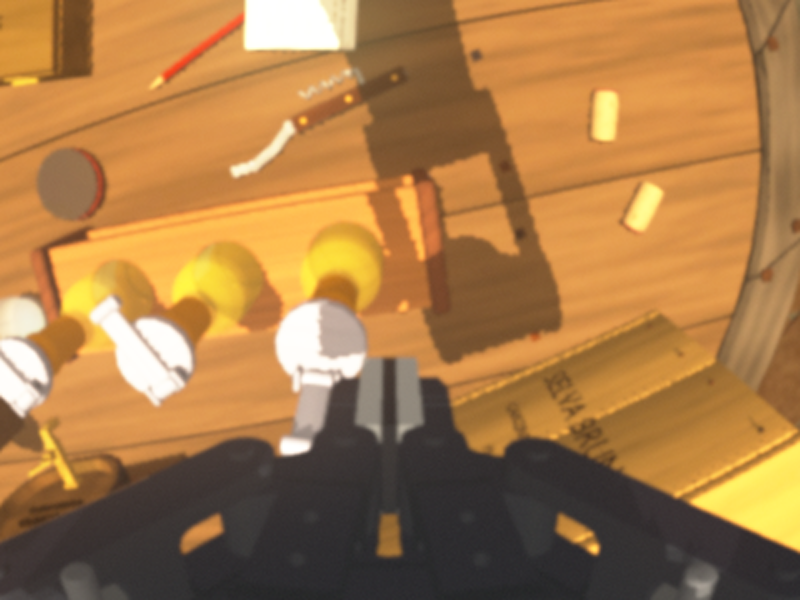

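In the wrist view the cap centre is at (322,342), the hinge end at (314,378) and the lever tip at (297,446). In full-picture pixels that is (281,231), (277,249) and (268.5,283).

Run:
```python
from h import *
w=pickle.load(open('pics/w1.pkl','rb'));s=pickle.load(open('pics/s0.pkl','rb'));t=pickle.load(open('pics/t0.pkl','rb'))
cap=tri([ray(t,304.2,187.8),ray(s,324.8,163.6),ray(w,281,231,True)])
tip=tri([ray(t,306.8,174.8),ray(s,332.2,145.8),ray(w,268.5,283,True)])
c2=atz(w,281,231,.260,True);h=atz(w,277,249,.265,True)
print(cap,tip,c2,h, atz(t,304.2,187.8,.26))
for d in (tip-cap,h-c2): print(d,np.arctan2(d[1],d[0]),np.hypot(*d[:2]))
# crate top front-edge: top (200,145),(330,103)? heights
print([atz(t,332,100,z) for z in(.2,.25)],[atz(t,190,128,z) for z in(.2,.25)])
```

```text
[0.49916185 0.05551175 0.25676373] [0.51860633 0.04736237 0.32053441] [0.49720573 0.05827915 0.26      ] [0.5125007  0.05060863 0.265     ] [0.49851097 0.0532849  0.26      ]
[ 0.01944448 -0.00814939  0.06377068] -0.39687165147179415 0.02108317325193595
[ 0.01529497 -0.00767052  0.005     ] -0.46485160448896445 0.017110605540386587
[array([ 0.71784492, -0.00889901,  0.2       ]), array([ 0.70065194, -0.00698409,  0.25      ])] [array([0.6456618, 0.3288806, 0.2      ]), array([0.63244481, 0.31218994, 0.25      ])]
```

step_arm --rows '[{"x": -1.42, "y": -1.62, "z": 0, "rx": 0, "ry": 0, "rz": 0, "claw": 1}, {"x": -1.42, "y": -1.62, "z": 0, "rx": 0, "ry": 0, "rz": 0, "claw": 1}, {"x": 0, "y": 0, "z": 0, "rx": 0, "ry": 0, "rz": 5, "claw": 1}, {"x": 0, "y": 0, "z": 0, "rx": 0, "ry": 0, "rz": 5, "claw": 1}, {"x": 0, "y": 0, "z": 2, "rx": 0, "ry": 0, "rz": 0, "claw": 1}, {"x": 0, "y": 0, "z": 2, "rx": 0, "ry": 0, "rz": 0, "claw": 1}, {"x": 0, "y": 0, "z": 2, "rx": 0, "ry": 0, "rz": 0, "claw": 1}, {"x": 0, "y": 0, "z": 2, "rx": 0, "ry": 0, "rz": 0, "claw": 1}, {"x": 0, "y": 0, "z": 2, "rx": 0, "ry": 0, "rz": 0, "claw": 1}, {"x": 0, "y": 0, "z": 1, "rx": 0, "ry": 0, "rz": 0, "claw": 1}, {"x": 0, "y": 0, "z": 0, "rx": 0, "ry": 0, "rz": 0, "claw": 1}, {"x": 0, "y": 0, "z": 0, "rx": 0, "ry": 0, "rz": 0, "claw": 1}]'

```text
t: 3.45
eef_pos: [0.4883, 0.0595, 0.2934]
ee_rot: [[-0.921, 0.391, 0.002], [0.391, 0.921, 0.0], [-0.001, 0.001, -1.0]]
wrist_force: [-0.3, 0.6, -0.2]
finger_gap: -0.0004
finger_force: 0.0
```

Run:
```python
from h import *
w=grab('wrist','w3'); s=grab('scene','s3'); t=grab('top','t3')
a=cv2.resize(w['pixels'][160:360,210:410,::-1],None,fx=2,fy=2)
b=cv2.resize(s['pixels'][120:190,290:360,::-1],(400,400),interpolation=cv2.INTER_CUBIC)
cv2.imwrite('pics/z3.png',np.hstack([a,b]))
q=status.state(); print(q['t'],q['eef_pos'],q['ee_rot'],q['wrist_force'])
```

```text
3.6 [0.4887768  0.0590455  0.29382094] [[-9.20282253e-01  3.91245924e-01  2.68360069e-03]
 [ 3.91247632e-01  9.20285431e-01  1.22669361e-04]
 [-2.42168473e-03  1.16284285e-03 -9.99996392e-01]] [-0.587527   -0.06489846 -0.17801742]
```

View pics/z3.png

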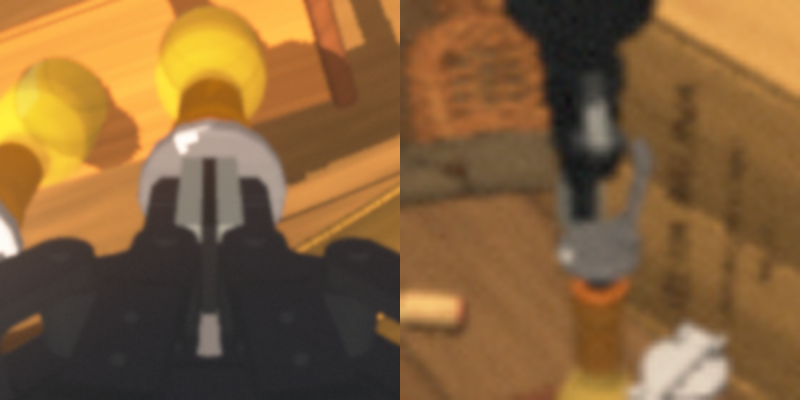

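The left half shows the closed fingertips centred over the cap, with the cap at about (212,190). The right half shows the lever standing clear behind the fingers at (640,180). Next is a slow descent.

step_arm --rows '[{"x": 0, "y": 0, "z": 1.2, "rx": 0, "ry": 0, "rz": 0, "claw": 1}, {"x": 0, "y": 0, "z": 0.1, "rx": 0, "ry": 0, "rz": 0, "claw": 1}, {"x": 0, "y": 0, "z": 0.1, "rx": 0, "ry": 0, "rz": 0, "claw": 1}, {"x": 0, "y": 0, "z": 0.1, "rx": 0, "ry": 0, "rz": 0, "claw": 1}, {"x": 0, "y": 0, "z": 0.1, "rx": 0, "ry": 0, "rz": 0, "claw": 1}, {"x": 0, "y": 0, "z": 0.1, "rx": 0, "ry": 0, "rz": 0, "claw": 1}, {"x": 0, "y": 0, "z": 0.1, "rx": 0, "ry": 0, "rz": 0, "claw": 1}, {"x": 0, "y": 0, "z": 0.1, "rx": 0, "ry": 0, "rz": 0, "claw": 1}, {"x": 0, "y": 0, "z": 0.1, "rx": 0, "ry": 0, "rz": 0, "claw": 1}, {"x": 0, "y": 0, "z": 0.1, "rx": 0, "ry": 0, "rz": 0, "claw": 1}, {"x": 0, "y": 0, "z": 0.1, "rx": 0, "ry": 0, "rz": 0, "claw": 1}, {"x": 0, "y": 0, "z": 0.1, "rx": 0, "ry": 0, "rz": 0, "claw": 1}]'

```text
t: 4.8
eef_pos: [0.4884, 0.0589, 0.2695]
ee_rot: [[-0.92, 0.392, 0.001], [0.392, 0.92, 0.0], [-0.001, 0.0, -1.0]]
wrist_force: [-0.7, -0.7, 4.1]
finger_gap: -0.0
finger_force: 2.3
```

step_arm --rows '[{"x": 0, "y": 0, "z": 0.05, "rx": 0, "ry": 0, "rz": 0, "claw": 1}, {"x": 0, "y": 0, "z": 0.05, "rx": 0, "ry": 0, "rz": 0, "claw": 1}, {"x": 0, "y": 0, "z": 0.05, "rx": 0, "ry": 0, "rz": 0, "claw": 1}, {"x": 0, "y": 0, "z": 0.05, "rx": 0, "ry": 0, "rz": 0, "claw": 1}, {"x": 0, "y": 0, "z": 0.05, "rx": 0, "ry": 0, "rz": 0, "claw": 1}, {"x": 0, "y": 0, "z": 0.05, "rx": 0, "ry": 0, "rz": 0, "claw": 1}, {"x": 0, "y": 0, "z": 0.05, "rx": 0, "ry": 0, "rz": 0, "claw": 1}, {"x": 0, "y": 0, "z": 0.05, "rx": 0, "ry": 0, "rz": 0, "claw": 1}, {"x": 0, "y": 0, "z": 0.05, "rx": 0, "ry": 0, "rz": 0, "claw": 1}, {"x": 0, "y": 0, "z": 0.05, "rx": 0, "ry": 0, "rz": 0, "claw": 1}]'

```text
t: 5.8
eef_pos: [0.4884, 0.0589, 0.2643]
ee_rot: [[-0.92, 0.392, 0.0], [0.392, 0.92, 0.0], [-0.0, 0.0, -1.0]]
wrist_force: [0.2, -0.1, 5.2]
finger_gap: 0.0003
finger_force: 2.2
```

step_arm --rows '[{"x": 0, "y": 0, "z": 0.05, "rx": 0, "ry": 0, "rz": 0, "claw": 1}, {"x": 0, "y": 0, "z": 0.05, "rx": 0, "ry": 0, "rz": 0, "claw": 1}, {"x": 0, "y": 0, "z": 0.05, "rx": 0, "ry": 0, "rz": 0, "claw": 1}]'

```text
t: 6.1
eef_pos: [0.4884, 0.0589, 0.2628]
ee_rot: [[-0.92, 0.392, 0.0], [0.392, 0.92, 0.0], [-0.0, 0.0, -1.0]]
wrist_force: [0.4, -0.7, 4.9]
finger_gap: -0.0002
finger_force: 2.2
```

step_arm --rows '[{"x": 0, "y": 0, "z": 0.05, "rx": 0, "ry": 0, "rz": 0, "claw": 1}]'

```text
t: 6.2
eef_pos: [0.4884, 0.0589, 0.2625]
ee_rot: [[-0.92, 0.392, 0.0], [0.392, 0.92, 0.0], [-0.0, 0.0, -1.0]]
wrist_force: [0.3, -0.3, 6.6]
finger_gap: 0.0
finger_force: 3.2
```

step_arm --rows '[{"x": 0, "y": 0, "z": 0.05, "rx": 0, "ry": 0, "rz": 0, "claw": 1}]'

```text
t: 6.3
eef_pos: [0.4884, 0.0589, 0.2625]
ee_rot: [[-0.92, 0.392, 0.001], [0.392, 0.92, 0.0], [-0.001, 0.0, -1.0]]
wrist_force: [-0.4, -0.4, 7.8]
finger_gap: -0.0002
finger_force: 4.0
```

step_arm --rows '[{"x": 0, "y": 0, "z": 0.05, "rx": 0, "ry": 0, "rz": 0, "claw": 1}, {"x": 0, "y": 0, "z": 0.05, "rx": 0, "ry": 0, "rz": 0, "claw": 1}, {"x": 0, "y": 0, "z": 0.05, "rx": 0, "ry": 0, "rz": 0, "claw": 1}, {"x": 0, "y": 0, "z": 0, "rx": 0, "ry": 0, "rz": 0, "claw": 1}, {"x": 0, "y": 0, "z": 0, "rx": 0, "ry": 0, "rz": 0, "claw": 1}]'

```text
t: 6.8
eef_pos: [0.4886, 0.0589, 0.2625]
ee_rot: [[-0.92, 0.391, 0.003], [0.391, 0.92, 0.0], [-0.003, 0.001, -1.0]]
wrist_force: [-1.3, -0.1, 11.0]
finger_gap: 0.0003
finger_force: 5.3
```

The stopper is home: the TCP stopped at 0.2625 while the force kept rising. Now up and over to the far side of the lever.

step_arm --rows '[{"x": 0, "y": 0, "z": -0.5, "rx": 0, "ry": 0, "rz": 0, "claw": 1}, {"x": 0, "y": 0, "z": -2.5, "rx": 0, "ry": 0, "rz": 0, "claw": 1}, {"x": 0, "y": 0, "z": -3, "rx": 0, "ry": 0, "rz": 0, "claw": 1}, {"x": 0, "y": 0, "z": -3, "rx": 0, "ry": 0, "rz": 0, "claw": 1}, {"x": 0, "y": 0, "z": -1.2, "rx": 0, "ry": 0, "rz": 0, "claw": 1}, {"x": 0, "y": 0, "z": 0, "rx": 0, "ry": 0, "rz": 0, "claw": 1}, {"x": -2, "y": 0, "z": 0, "rx": 0, "ry": 0, "rz": 0, "claw": 1}, {"x": -2, "y": 0, "z": 0, "rx": 0, "ry": 0, "rz": 0, "claw": 1}, {"x": -2, "y": 0, "z": 0, "rx": 0, "ry": 0, "rz": 0, "claw": 1}, {"x": -0.4, "y": 0, "z": 0, "rx": 0, "ry": 0, "rz": 0, "claw": 1}, {"x": 0, "y": 0, "z": 0, "rx": 0, "ry": 0, "rz": 0, "claw": 1}, {"x": 0, "y": 0, "z": 0, "rx": 0, "ry": 0, "rz": 0, "claw": 1}]'

```text
t: 8.0
eef_pos: [0.5465, 0.0341, 0.3613]
ee_rot: [[-0.92, 0.391, -0.002], [0.391, 0.92, 0.0], [0.002, -0.0, -1.0]]
wrist_force: [-1.2, 0.5, 0.1]
finger_gap: -0.0001
finger_force: 0.0
```

Run:
```python
from h import *
s=grab('scene','s4'); t=grab('top','t4')
a=cv2.resize(t['pixels'][150:220,270:340,::-1],(400,400),interpolation=cv2.INTER_CUBIC)
b=cv2.resize(s['pixels'][120:190,290:360,::-1],(400,400),interpolation=cv2.INTER_CUBIC)
cv2.imwrite('pics/z4.png',np.hstack([a,b]))
q=status.state(); print(q['t'],q['eef_pos'],q['wrist_force'])
```

```text
8.1 [0.5465071  0.03418217 0.36233087] [-0.22768161  0.29186358  0.8261399 ]
```

View pics/z4.png

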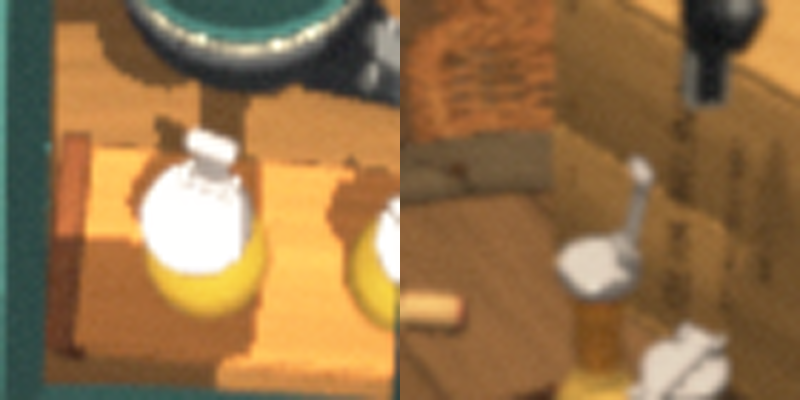

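The stopper is seated and the lever is still up, its tip at (641,170) in the right half. The fingers are beyond it at (706,95). Now I go down behind the lever and start the push.

step_arm --rows '[{"x": 0, "y": 0, "z": 2, "rx": 0, "ry": 0, "rz": 0, "claw": 1}, {"x": 0, "y": 0, "z": 2, "rx": 0, "ry": 0, "rz": 0, "claw": 1}, {"x": 0, "y": 0, "z": 2.1, "rx": 0, "ry": 0, "rz": 0, "claw": 1}, {"x": 0, "y": 0, "z": 0, "rx": 0, "ry": 0, "rz": 0, "claw": 1}, {"x": 0.4, "y": 0, "z": 0, "rx": 0, "ry": 0, "rz": 0, "claw": 1}, {"x": 0.4, "y": 0, "z": 0, "rx": 0, "ry": 0, "rz": 0, "claw": 1}, {"x": 0.4, "y": 0, "z": 0, "rx": 0, "ry": 0, "rz": 0, "claw": 1}, {"x": 0.4, "y": 0, "z": 0, "rx": 0, "ry": 0, "rz": 0, "claw": 1}, {"x": 0.4, "y": 0, "z": 0, "rx": 0, "ry": 0, "rz": 0, "claw": 1}, {"x": 0.4, "y": 0, "z": 0, "rx": 0, "ry": 0, "rz": 0, "claw": 1}, {"x": 0, "y": 0, "z": 0, "rx": 0, "ry": 0, "rz": 0, "claw": 1}]'

```text
t: 9.2
eef_pos: [0.5248, 0.0434, 0.3017]
ee_rot: [[-0.92, 0.391, 0.001], [0.391, 0.92, 0.0], [-0.001, 0.0, -1.0]]
wrist_force: [0.8, -0.5, 0.8]
finger_gap: -0.0
finger_force: 0.3
```

step_arm --rows '[{"x": 0.45, "y": 0, "z": 0.08, "rx": 0, "ry": 0, "rz": 0, "claw": 1}, {"x": 0.45, "y": 0, "z": 0.08, "rx": 0, "ry": 0, "rz": 0, "claw": 1}, {"x": 0.45, "y": 0, "z": 0.08, "rx": 0, "ry": 0, "rz": 0, "claw": 1}, {"x": 0.45, "y": 0, "z": 0.08, "rx": 0, "ry": 0, "rz": 0, "claw": 1}, {"x": 0.38, "y": 0, "z": 0.24, "rx": 0, "ry": 0, "rz": 0, "claw": 1}, {"x": 0.38, "y": 0, "z": 0.24, "rx": 0, "ry": 0, "rz": 0, "claw": 1}, {"x": 0.3, "y": 0, "z": 0.33, "rx": 0, "ry": 0, "rz": 0, "claw": 1}, {"x": 0.3, "y": 0, "z": 0.33, "rx": 0, "ry": 0, "rz": 0, "claw": 1}, {"x": 0.2, "y": 0, "z": 0.4, "rx": 0, "ry": 0, "rz": 0, "claw": 1}, {"x": 0.2, "y": 0, "z": 0.4, "rx": 0, "ry": 0, "rz": 0, "claw": 1}, {"x": 0, "y": 0, "z": 0, "rx": 0, "ry": 0, "rz": 0, "claw": 1}]'

```text
t: 10.3
eef_pos: [0.4918, 0.0573, 0.2777]
ee_rot: [[-0.92, 0.391, -0.002], [0.391, 0.92, 0.0], [0.002, -0.0, -1.0]]
wrist_force: [0.3, -0.1, 0.4]
finger_gap: 0.0001
finger_force: 0.0
```

step_arm --rows '[{"x": 0.1, "y": 0, "z": 0.2, "rx": 0, "ry": 0, "rz": 0, "claw": 1}, {"x": 0.1, "y": 0, "z": 0.2, "rx": 0, "ry": 0, "rz": 0, "claw": 1}, {"x": 0, "y": 0, "z": 0.1, "rx": 0, "ry": 0, "rz": 0, "claw": 1}, {"x": 0, "y": 0, "z": 0.1, "rx": 0, "ry": 0, "rz": 0, "claw": 1}, {"x": 0, "y": 0, "z": 0, "rx": 0, "ry": 0, "rz": 0, "claw": 1}]'

```text
t: 10.8
eef_pos: [0.4904, 0.058, 0.2725]
ee_rot: [[-0.92, 0.391, -0.001], [0.391, 0.92, 0.0], [0.001, 0.0, -1.0]]
wrist_force: [0.5, 0.1, -1.1]
finger_gap: -0.0
finger_force: 0.0
```

step_arm --rows '[{"x": 0, "y": 0, "z": 0.1, "rx": 0, "ry": 0, "rz": 0, "claw": 1}, {"x": 0, "y": 0, "z": 0.05, "rx": 0, "ry": 0, "rz": 0, "claw": 1}]'

```text
t: 11.0
eef_pos: [0.4904, 0.058, 0.2712]
ee_rot: [[-0.92, 0.391, -0.0], [0.391, 0.92, 0.0], [0.0, 0.0, -1.0]]
wrist_force: [-1.0, 1.3, 0.1]
finger_gap: 0.0001
finger_force: 0.3
```

step_arm --rows '[{"x": 0, "y": 0, "z": 0.05, "rx": 0, "ry": 0, "rz": 0, "claw": 1}, {"x": 0, "y": 0, "z": 0.05, "rx": 0, "ry": 0, "rz": 0, "claw": 1}]'

```text
t: 11.2
eef_pos: [0.4906, 0.0579, 0.2707]
ee_rot: [[-0.92, 0.392, 0.001], [0.392, 0.92, 0.0], [-0.001, 0.0, -1.0]]
wrist_force: [-1.2, -0.3, 3.9]
finger_gap: 0.0002
finger_force: 1.9
```

step_arm --rows '[{"x": 0, "y": 0, "z": 0.1, "rx": 0, "ry": 0, "rz": 0, "claw": 1}, {"x": 0, "y": 0, "z": 0.05, "rx": 0, "ry": 0, "rz": 0, "claw": 1}, {"x": 0, "y": 0, "z": 0, "rx": 0, "ry": 0, "rz": 0, "claw": 1}, {"x": 0, "y": 0, "z": 0, "rx": 0, "ry": 0, "rz": 0, "claw": 1}, {"x": 0, "y": 0, "z": 0, "rx": 0, "ry": 0, "rz": 0, "claw": 1}]'

```text
t: 11.7
eef_pos: [0.491, 0.058, 0.2707]
ee_rot: [[-0.92, 0.391, 0.003], [0.391, 0.92, 0.0], [-0.003, 0.001, -1.0]]
wrist_force: [-1.8, 0.1, 6.8]
finger_gap: -0.0003
finger_force: 3.3
```

step_arm --rows '[{"x": 0, "y": 0, "z": -0.5, "rx": 0, "ry": 0, "rz": 0, "claw": 1}, {"x": 0, "y": 0, "z": -2, "rx": 0, "ry": 0, "rz": 0, "claw": 1}, {"x": 0, "y": 0, "z": -3, "rx": 0, "ry": 0, "rz": 0, "claw": 1}, {"x": 0, "y": 0, "z": -3, "rx": 0, "ry": 0, "rz": 0, "claw": 1}, {"x": 0, "y": 0, "z": -3, "rx": 0, "ry": 0, "rz": 0, "claw": 1}, {"x": 3, "y": 0, "z": 0, "rx": 0, "ry": 0, "rz": 0, "claw": 1}, {"x": 3, "y": 0, "z": 0, "rx": 0, "ry": 0, "rz": 0, "claw": 1}, {"x": 3, "y": 0, "z": 0, "rx": 0, "ry": 0, "rz": 0, "claw": 1}, {"x": 0, "y": 0, "z": 0, "rx": 0, "ry": 0, "rz": 0, "claw": 1}, {"x": 0, "y": 0, "z": 0, "rx": 0, "ry": 0, "rz": 0, "claw": 1}]'

```text
t: 12.7
eef_pos: [0.4077, 0.0932, 0.3839]
ee_rot: [[-0.92, 0.391, 0.001], [0.391, 0.92, -0.0], [-0.001, 0.0, -1.0]]
wrist_force: [-0.1, -0.3, -0.7]
finger_gap: -0.0002
finger_force: 0.0
```

Run:
```python
from h import *
s=grab('scene','s5'); t=grab('top','t5')
a=cv2.resize(t['pixels'][150:220,270:340,::-1],(400,400),interpolation=cv2.INTER_CUBIC)
b=cv2.resize(s['pixels'][135:205,300:370,::-1],(400,400),interpolation=cv2.INTER_CUBIC)
cv2.imwrite('pics/z5.png',np.hstack([a,b]))
q=status.state(); print(q['t'],q['eef_pos'],q['wrist_force'])
```

```text
12.8 [0.40829712 0.09288297 0.38324085] [ 0.33358923  0.60059966 -0.36771421]
```

View pics/z5.png

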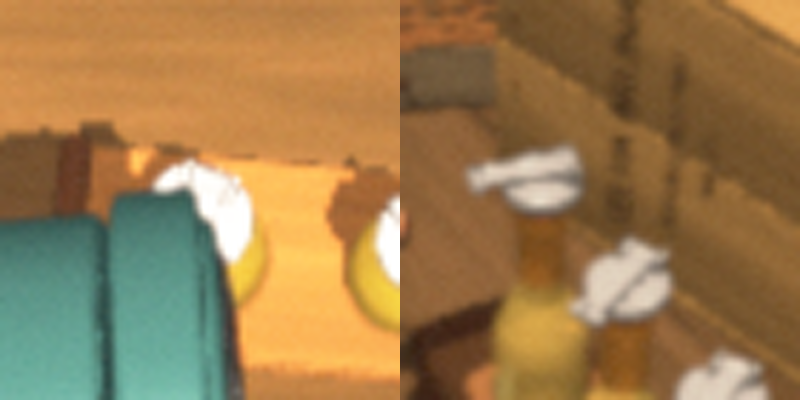

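The right half shows bottle A's lever folded across the cap, its rolled end at (480,180). The final fingertip height was 8.2 mm above the cap, against 8.5 mm nominal for a flat lever. The arm is clear, so I'm handing in.

```bash
python3 -c "
from plant import finish_job
print(finish_job())"
```

```text
the job is handed in; nothing more can be done
None
```

I pressed bottle_a's stopper fully home, folded its lever flat, drew the arm clear and handed the job in at about 12.8 s; the hand-in returned no verdict.

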